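Load a cell into the sprung bay of a bench charger

ROBOT

A 7-joint arm with a two-finger parallel gripper is mounted at the origin on a cart in front of the work surface, level with it; the furniture and walls round the work are solid. World frame = base frame: x ahead of the robot, y to its left, z up, the work surface at z = 0. Lengths are in m, angles in rad, forces in N, time in s.
With the tool pointing down it reaches from about 0.375 to 0.925 m from the base axis. Payload 3.1 kg.
Tool frame: the origin (TCP) lies at the very end of the fingers, on their centre line; the grasp point (between the pads) lies 19 mm behind it (r.pinch_z is the distance from the TCP to the grasp point, in m); z points along the fingers, y is the direction in which the jaws open and shut (so a half turn about z gives the same grasp; the last joint's range is limited). The gripper opens to 85 mm and grips with 20 to 120 N. Pads are 22 mm wide; open, the fingers measure 114 mm over their backs; the gripper's body (76 mm by 85 mm) begins 54 mm behind the grasp point. The pads swing forward as they close: fully open they stand 13 mm farther back than shut.
Start: joints at [-1.236, 0.383, 0.044, 1.598, -0.018, 1.161, -0.05], TCP at [0.273, 0.59, 0.206] pointing down, gripper open.
Joint ranges: [-2.61, 2.61], [-0.41, 2.15], [-1.48, 1.57], [0, 2.5], [-1.57, 4.71], [0.05, 1.97], [-2.85, 2.85]. Speed limits (rad/s): [2.79, 2.79, 3.14, 3.14, 3.14, 3.14, 3.14].

INTERFACE

Orientations are given as a 3x3 rotation matrix whose columns are the frame's x, y, z axes.
In Python, from workcell import read_state, viewer, r gives the robot as it stands.
- The arm moves only by the tool arm_command, never from a script. Its argument "plan" is a list of rows, each an object with "slide": the shift along the world's x, y, z in units of 25 mm (1.0 is 25 mm), a list of three; "angular": the turn, a rotation vector about the world's x, y, z in units of 5 degrees (1.0 is 5 degrees), a list of three; "hand": the gripper's target within -1 to 1 (shut at 1, half-way at 0, fully open at -1). In form: [{"slide": [dx, dy, dz], "angular": [rx, ry, rz], "hand": hand}, ...]. A call has 1 to 10 rows; each row is the pose to reach, as a shift and turn from the pose measured when the call began; what a row does not reach only later rows make up. A row lasts 1/12 s, in which the tool goes at most 41.7 mm and 7.16 degrees, less where a joint would pass 70% of its speed; a pose out of reach is approached as far as the arm can. A call with a gripper value outside its range is refused whole. The fingers move at their own pace and stop on an object; "newtons" is the grip in N (left out, the last holds). Time passes only in rows, so rows that repeat a pose let the fingers close. It gives the time, the measured TCP pose, the force and the opening at its end, in the units of the state.
- read_state(): the state, without advancing time (a new reading comes with each control period).
- viewer.grab_frame(name): name is "side" or "top" or "wrist"; returns (picture, depth): 420x560x3 uint8, red, green, blue; 420x560 float32, m along the optical axis (not along the pixel's ray), 0 where there is no reading.
- viewer.get_calibration(name): a dict with "fx", "fy", "cx", "cy" (pixels), "k1" (the pictures are not rectified: a ray, as slopes to the right and down, at radius r is drawn at 1 + k1 r^2 times it, then the intrinsics apply), "extrinsics" (4x4, takes a point from world to camera coordinates). Camera axes: x right, y up, looking along -z (the intrinsics and any distortion apply to the point x, -y, -z); pixel columns grow to the right and rows downward; lengths in m; the calibration is good to about 2 mm. A picture is of the moment at which its call begins: read the wrist's pose just before it. get_calibration takes no time and is no camera call; for the wrist camera it gives the pose at the moment of the call.
- r.job_done(): hands the job in, once; it reports no verdict.
The state is a dict: "clock": time; "joint_positions": joint angles; "dq": joint speeds; "joint_efforts": joint torques, N m; "position": TCP position; "ee_rot": TCP orientation; "contact_force": force on the tool from outside, world axes, zero at the start; "moment": the same for the moment, N m; "finger_gap": finger opening in m.
Only numpy, scipy, OpenCV 4.12 (cv2) and the standard library are available. Lean on these libraries where they do the work, as an engineer would, in place of code of your own. Each camera call takes 0.05 s, during which the arm holds its last target. There are 200 camera calls.

TASK

Take the blue battery cell from its white rest and load it into the charger: press its flat end back against the sprung brass plate, bring the button end down past the orange retaining lip, and let the spring ease the cell home so that it lies level in the saddles with its button against the end wall under the lip. Do it gently: never jam the cell against the spring's stop or the lip, let it snap home, or lean on the charger with the hand, and leave the bottles, tube and case where they stand. Let go at the end.

Things in the scene. Friction and masses are not known exactly. Their poses are not given: they have to be found in the camera images.
- cell: Blue round cell, about 90 g, 26 mm diameter, body 60 mm long, steel button (9 mm diameter, 5 mm long) on one end, white band beside it. Origin mid-body on the axis; +x to the button end; flat end at x -30 mm. Starts level in the two V saddles of a white rest, axis 32 mm above the worktop. Saddles 21 to 27 mm either side of the middle; between them the sides are free to 26 mm below the axis.
- cell_button (a point): Centre of the tip of the cell's button, on the axis, 35 mm from the cell's origin.
- charger: Fixed bench charger: grey base 200 x 66 x 12 mm. Origin on the worktop, +x towards the orange lip end, z up. The black bay (saddles, spring plate, lip) is clamped on it at an unmeasured offset s, -28 to +28 mm along x, to be felt or seen; it does not slide. Cell on charger: at most 20 N until it is in the saddles, 30 N (all contacts added) at any time; hand on charger: 15 N. Home speed under 0.3 m/s.
- bay_centre (a point): Fixed to the base, 40 mm above the worktop: where the seated cell's origin lies if s = 0 (with s it is s farther along charger x; same for the next two points). The cell lies in two V saddles, 24 mm either side of here, 5 mm thick, tops 4 mm below its axis; between them the floor is 24 mm below the axis and the sides are open.
- lip_end (a point): 35 mm from bay_centre, axis height: point of the orange end wall (30 mm wide, 12 mm thick, top 49 mm above the worktop, nothing above it) that the button tip touches when home, if s = 0. A lip at its top overhangs the button by 3.5 mm, underside 6.3 mm and top 9.3 mm above the axis: a level cell raised 24 mm above its seat clears it all.
- spring_end (a point): 23 mm from bay_centre: front of the brass plate at rest, if s = 0. Plate 28 mm wide, 37 to 74 mm above the worktop, slides back 15 mm to charger -x on a coil spring: 1 N at first touch plus 0.8 N per mm. 6.6 N when the cell is home (7 mm), 9.4 N when the button just clears the lip (10.5 mm), 13 N at the hard stop. Housing behind it 74 mm high.
- stain_violet: Violet dropper bottle with black cap, 37 mm wide, 97 mm high, loose; origin at the centre of its underside. Bystander.
- stain_red: Red dropper bottle with red cap, 37 mm wide, 97 mm high, loose; origin at the centre of its underside. Bystander.
- objective_case: White round case with black lid, 41 mm wide, 61 mm high, loose; origin at the centre of its underside. Bystander.
- tube: Standing tube with blue cap, 36 mm wide, 114 mm high, loose; origin at the centre of its underside. Bystander.
Not all that is in view belongs to the job. Of the things shaped like the cell, the blue one is meant.

How it is judged:
By the outcome, as a careful person would: the job done as asked, in the order asked, and still so for the second after the job is handed in, with the robot touching nothing.
It also fails if it takes over 61 s, if anything falls off the work surface, if the arm or the gripper's body presses on something with over 40 N, if the wrist force passes 120 N, or if a joint passes its speed limit or range.

## Working session

There is one attempt and no reset: what is moved stays moved. The work goes in short steps, Python scripts to look and compute and a tool call to move; the robot and the scene stay as the last step left them, time stands still between calls to the robot, and variables do not carry over. Pictures are saved under pics/ and viewed, about 8 in all and at most 12, crops included, and the job is handed in when it is done.

Besides the shell and the picture viewer there is one more tool, called after ">>>" by a JSON object that holds its "name" and its "arguments". arm_command: Moves the arm, as the interface text tells. Its arguments: {"type":"object","properties":{"plan":{"type":"array","items":{"type":"object","properties":{"slide":{"type":"array","items":{"type":"number"}},"angular":{"type":"array","items":{"type":"number"}},"hand":{"type":"number"}}}},"newtons":{"type":"number"}},"required":["plan"]}

```bash
mkdir -p pics
cat > h.py <<'E'
import numpy as np, cv2
from workcell import read_state, viewer, r
def unproj(c,u,v,d):
    """pixel+depth -> world"""
    E=np.array(c["extrinsics"]); K=np.array([[c["fx"],0,c["cx"]],[0,c["fy"],c["cy"]],[0,0,1]])
    p=np.array([[[u,v]]],float)
    x,y=cv2.undistortPoints(p,K,np.array([c["k1"],0,0,0]))[0,0]
    P=np.array([x*d,-y*d,-d,1]); return (np.linalg.inv(E)@P)[:3]
def cloud(c,D):
    h,w=D.shape; K=np.array([[c["fx"],0,c["cx"]],[0,c["fy"],c["cy"]],[0,0,1]])
    uu,vv=np.meshgrid(np.arange(w),np.arange(h))
    q=cv2.undistortPoints(np.stack([uu,vv],-1).reshape(-1,1,2).astype(float),K,np.array([c["k1"],0,0,0])).reshape(h,w,2)
    P=np.stack([q[...,0]*D,-q[...,1]*D,-D,np.ones_like(D)],-1)
    return (P@np.linalg.inv(np.array(c["extrinsics"])).T)[...,:3]
def onplane(c,u,v,z):
    a=unproj(c,u,v,.1);b=unproj(c,u,v,1.); t=(z-a[2])/(b[2]-a[2]); return a+t*(b-a)
def proj(c,P):
    E=np.array(c["extrinsics"]); p=(E@np.append(P,1))[:3]; x,y=p[0]/-p[2],-p[1]/-p[2]; s=1+c["k1"]*(x*x+y*y)
    return c["fx"]*x*s+c["cx"],c["fy"]*y*s+c["cy"]
def grab(n,f):
    c=viewer.get_calibration(n); im,D=viewer.grab_frame(n)
    np.savez('pics/'+f+'.npz',im=im,D=D,c=np.array(c,dtype=object)); cv2.imwrite('pics/'+f+'.png',im[...,::-1]); return c,im,D
def load(f):
    z=np.load('pics/'+f+'.npz',allow_pickle=True); return z['c'].item(),z['im'],z['D']
E
python3 - <<'E'
from h import *
for n in("top","side"):
    c,im,D=grab(n,n+'0'); print(c)
a=[load(n+'0')[1] for n in('top','side')]
s=read_state();print(s)
print(r.pinch_z)
E
```

```text
{'fx': 477.32129829250187, 'fy': 477.32129829250187, 'cx': 277.42686379329837, 'cy': 211.3867062418597, 'k1': -0.05094940405444646, 'extrinsics': array([[ 0.02858438, -0.99941866, -0.01858167,  0.00111404],
       [ 0.99202652,  0.02608048,  0.12330123, -0.5690523 ],
       [-0.12274493, -0.021958  ,  0.99219531, -0.99250831],
       [ 0.        ,  0.        ,  0.        ,  1.        ]])}
{'fx': 403.7985735990532, 'fy': 403.7985735990532, 'cx': 282.26889150640665, 'cy': 209.73497185424995, 'k1': -0.06324195843757122, 'extrinsics': array([[ 0.93835047, -0.34568351, -0.0011478 , -0.52129383],
       [ 0.2063396 ,  0.55743425,  0.80417102, -0.1720435 ],
       [-0.27734883, -0.75483109,  0.59439688, -0.72179506],
       [ 0.        ,  0.        ,  0.        ,  1.        ]])}
{'clock': 0.1, 'joint_positions': array([-1.23580284,  0.38378452,  0.04384974,  1.59940265, -0.0178729 ,
        1.16122454, -0.04989271]), 'dq': array([ 0.00073398, -0.00295388, -0.00184386, -0.00353097, -0.00016168,
        0.00108615,  0.00252941]), 'joint_efforts': array([ 3.04428344e-03, -4.34727681e+01,  1.02949597e+00, -2.50458026e+01,
        1.08880660e-02,  5.31249170e-03,  8.84001651e-06]), 'position': array([0.27225066, 0.58922829, 0.2051995 ]), 'ee_rot': array([[-9.07833833e-01,  4.19329192e-01, -8.71980177e-04],
       [ 4.19330069e-01,  9.07831022e-01, -2.26460160e-03],
       [-1.58002903e-04, -2.42152946e-03, -9.99997056e-01]]), 'contact_force': array([-0.46198243, -0.57781818,  0.23247218]), 'moment': array([-0.01551876, -0.02219562,  0.01003309]), 'finger_gap': 0.08532535963327403}
0.0187
```

View pics/top0.png

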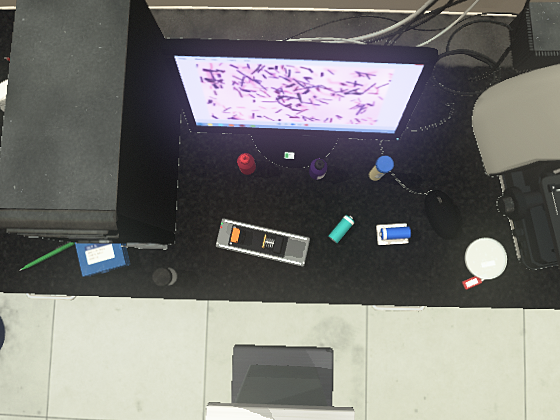

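View pics/side0.png

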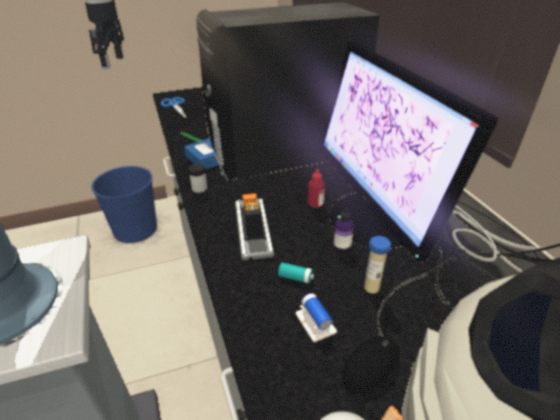

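Run:
```python
from h import *
c,im,D=load('top0')
b=cv2.resize(im[205:280,205:425],None,fx=3.6,fy=3.6,interpolation=cv2.INTER_CUBIC)
cv2.imwrite('pics/crop1.png',b[...,::-1])
P=cloud(c,D)
for u,v in [(263,241),(395,233),(340,230),(247,163),(318,168),(383,165),(165,277),(236,236)]: print(u,v,P[v,u].round(3))
hsv=cv2.cvtColor(im,cv2.COLOR_RGB2HSV)
m=cv2.inRange(hsv,(105,120,60),(122,255,255)); m[:, :370]=0;m[:,420:]=0;m[:215]=0;m[260:]=0
q=P[(m>0)]; print(len(q),q.min(0),q.max(0)); 
v,u=np.nonzero(m); print(cv2.minAreaRect(np.stack([u,v],1).astype(np.float32)))
```

```text
263 241 [0.502 0.044 0.077]
395 233 [ 0.528 -0.233  0.046]
340 230 [ 0.533 -0.119  0.025]
247 163 [0.666 0.083 0.068]
318 168 [ 0.656 -0.066  0.083]
383 165 [ 0.658 -0.194  0.115]
165 277 [0.422 0.246 0.062]
236 236 [0.512 0.103 0.048]
284 [ 0.44265776 -0.27782879 -0.00253638] [ 0.54803132 -0.00583895  1.05494764]
((395.4949035644531, 232.42892456054688), (11.185786247253418, 29.56752586364746), 85.91438293457031)
```

View pics/crop1.png

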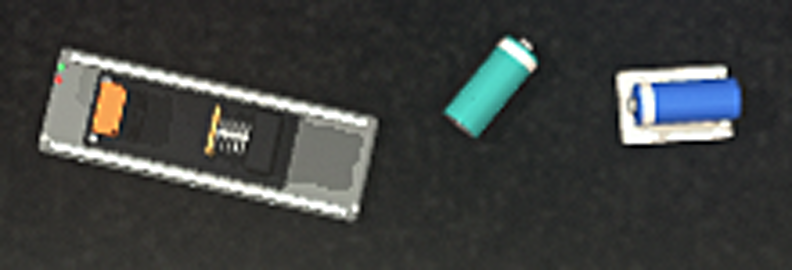

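Run:
```python
from h import *
c,im,D=load('top0'); P=cloud(c,D)
ok=(D>0)&(P[...,2]>0.13)&(P[...,0]>.1)
for y0 in np.arange(-.5,.7,.1):
    k=ok&(P[...,1]>y0)&(P[...,1]<y0+.1); 
    if k.sum(): print(round(y0,1),k.sum(),np.percentile(P[k][:,0],1).round(3),P[k][:,2].max().round(3))
cs=np.array([onplane(c,205+x/3.6,205+y/3.6,.012)for x,y in[(63,50),(377,118),(355,218),(40,150)]])
print(cs.round(4)); ctr=cs.mean(0); print(ctr, np.linalg.norm(cs[0]-cs[1]),np.linalg.norm(cs[0]-cs[3]))
d=(cs[0]+cs[3]-cs[1]-cs[2]);d/=np.linalg.norm(d);print('charger yaw',np.degrees(np.arctan2(d[1],d[0])))
pl=onplane(c,205+212/3.6,205+131/3.6,.074); print('plate top',pl,(pl-ctr)@d)
lp=onplane(c,205+109/3.6,205+107/3.6,.049); print('lip top centre',lp,(lp-ctr)@d)
a=onplane(c,205+632/3.6,205+107/3.6,.032);b=onplane(c,205+740/3.6,205+98/3.6,.032);e=a-b;print('cell',a,b,np.linalg.norm(e),np.degrees(np.arctan2(e[1],e[0])))
```

```text
-0.5 4907 0.569 0.265
-0.3 1744 0.733 0.346
-0.2 4579 0.739 0.346
-0.1 4575 0.741 0.346
-0.0 4537 0.742 0.346
0.1 4577 0.744 0.346
0.2 19575 0.486 0.395
0.3 15605 0.484 0.396
0.4 3152 0.485 0.394
0.5 181 0.722 0.269
[[ 0.5518  0.1378  0.012 ]
 [ 0.5154 -0.055   0.012 ]
 [ 0.4547 -0.043   0.012 ]
 [ 0.4903  0.1493  0.012 ]]
[0.5030837  0.04727739 0.012     ] 0.19619880914307508 0.06256590767433394
charger yaw 79.40589798194303
plate top [0.50112156 0.04193254 0.074     ] -0.005614483276560596
lip top centre [0.51502697 0.10416515 0.049     ] 0.058113839221908804
cell [ 0.52463078 -0.20567547  0.032     ] [ 0.53168004 -0.27011996  0.032     ] 0.06482889041512488 96.24247796815993
```

>>> {"name": "arm_command", "arguments": {"plan": [{"slide":[0.43,-1.56,0.18],"angular":[0,0,-1.1],"hand":-1},{"slide":[0.86,-3.12,0.36],"angular":[0,0,-2.2],"hand":-1},{"slide":[1.29,-4.68,0.54],"angular":[0,0,-3.3],"hand":-1},{"slide":[1.72,-6.24,0.72],"angular":[0,0,-4.4],"hand":-1},{"slide":[2.15,-7.8,0.9],"angular":[0,0,-5.5],"hand":-1},{"slide":[2.58,-9.36,1.08],"angular":[0,0,-6.6],"hand":-1},{"slide":[3.01,-10.92,1.26],"angular":[0,0,-7.7],"hand":-1},{"slide":[3.44,-12.48,1.44],"angular":[0,0,-8.8],"hand":-1},{"slide":[3.87,-14.04,1.62],"angular":[0,0,-9.9],"hand":-1},{"slide":[4.3,-15.6,1.8],"angular":[0,0,-11],"hand":-1}]}}

```text
clock: 0.93
position: [0.3794, 0.197, 0.25]
ee_rot: [[-0.173, 0.985, -0.003], [0.985, 0.173, -0.001], [-0.0, -0.003, -1.0]]
contact_force: [1.5, 0.1, -0.1]
finger_gap: 0.0859
```

>>> {"name": "arm_command", "arguments": {"plan": [{"slide":[0.5,-1.2,0],"angular":[0,0,-0.5],"hand":-1},{"slide":[1,-2.4,0],"angular":[0,0,-1],"hand":-1},{"slide":[1.5,-3.6,0],"angular":[0,0,-1.5],"hand":-1},{"slide":[2,-4.8,0],"angular":[0,0,-2],"hand":-1},{"slide":[2.5,-6,0],"angular":[0,0,-2.5],"hand":-1},{"slide":[2.8,-6,0],"angular":[0,0,-3],"hand":-1},{"slide":[2.8,-6,0],"angular":[0,0,-3],"hand":-1}]}}

```text
clock: 1.52
position: [0.4505, 0.0446, 0.25]
ee_rot: [[0.095, 0.996, -0.002], [0.996, -0.095, 0.0], [0.0, -0.002, -1.0]]
contact_force: [-0.4, 0.7, -0.3]
finger_gap: 0.0857
```

Run:
```python
from h import *
s=read_state(); print(s['clock'],s['position'],s['joint_positions'],s['ee_rot'].round(3))
c,im,D=grab('wrist','w1'); print(np.linalg.inv(c['extrinsics'])[:3,3],c['k1'],c['fx'])
```

```text
1.5167 [0.45047352 0.0445754  0.24996854] [-0.76646482 -0.07058015  0.56059464  2.01864811  0.03969619  1.18528088
 -0.31675188] [[ 0.095  0.996 -0.002]
 [ 0.996 -0.095  0.   ]
 [ 0.    -0.002 -1.   ]]
[0.45881652 0.12530637 0.41809664] -0.060346789074183865 346.292254974628
```

View pics/w1.png

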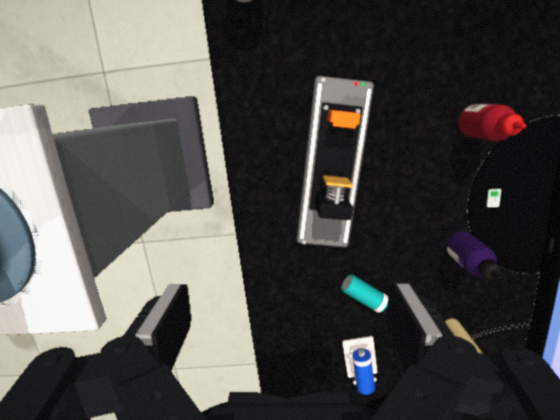

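Run:
```python
from h import *
c,im,D=load('w1'); P=cloud(c,D)
cs=np.array([onplane(c,x,y,.012)for x,y in[(373,82),(348,246.5),(298,242),(317.5,77)]])
ctr=cs.mean(0);d=(cs[0]+cs[3]-cs[1]-cs[2]);d/=np.linalg.norm(d)
print(ctr,np.linalg.norm(cs[0]-cs[1]),np.linalg.norm(cs[0]-cs[3]),np.degrees(np.arctan2(d[1],d[0])))
# base by mask: points with z near .012
k=(abs(P[...,2]-.012)<.006)&(P[...,0]>.42)&(P[...,0]<.58)&(P[...,1]>-.08)&(P[...,1]<.18)
print('base minrect',cv2.minAreaRect(P[k][:,:2].astype(np.float32)*1000))
hsv=cv2.cvtColor(im,cv2.COLOR_RGB2HSV)
n=np.array([-d[1],d[0],0])
for nm,sl,zc in(('lip',(slice(100,135),slice(320,370)),(.044,.056)),('plate',(slice(170,200),slice(315,360)),(.066,.08))):
    m=cv2.inRange(hsv,(8,120,90),(28,255,255))[sl]>0; q=P[sl][m&(P[sl][...,2]>zc[0])&(P[sl][...,2]<zc[1])]-ctr
    print(nm,len(q),np.percentile(q@d,[2,50,98]).round(4),np.percentile(q@n,[2,50,98]).round(4),np.median(q[:,2])+.012)
m=cv2.inRange(hsv,(105,120,60),(122,255,255))[345:395,340:385]>0; S=P[345:395,340:385]
q=S[m&(S[...,2]>.03)]; print('cell blue',len(q),q.min(0),q.max(0),np.median(q,0),cv2.minAreaRect(q[:,:2].astype(np.float32)*1000))
```

```text
[0.50417102 0.04884438 0.012     ] 0.1973985909062683 0.0617355927006763 79.01234856281725
base minrect ((503.5882568359375, 48.5025634765625), (200.916748046875, 66.17234802246094), 78.82630157470703)
lip 426 [0.0499 0.0578 0.0648] [-0.013   0.001   0.0149] 0.04979862493909347
plate 116 [-0.0082 -0.006  -0.0053] [-0.0111  0.0011  0.0142] 0.07405626557956842
cell blue 564 [ 0.45881652 -0.26532692  0.03050073] [0.54213137 0.12530637 0.41809664] [ 0.5268251  -0.23464721  0.04334673] ((502.1295471191406, -69.09031677246094), (26.4804630279541, 397.4457702636719), 8.748961448669434)
```

Run:
```python
from h import *
for f,sl in(('w1',(slice(340,400),slice(340,385))),('top0',(slice(215,260),slice(372,420)))):
    c,im,D=load(f); P=cloud(c,D)[sl]; hsv=cv2.cvtColor(im,cv2.COLOR_RGB2HSV)[sl]
    m=cv2.inRange(hsv,(105,120,60),(122,255,255))>0
    q=P[m&(P[...,2]>.036)&(P[...,2]<.05)]
    mu=q.mean(0); w=np.linalg.svd(q[:,:2]-mu[:2])[2][0]; t=(q[:,:2]-mu[:2])@w
    print(f,len(q),mu,np.degrees(np.arctan2(w[1],w[0])),t.min(),t.max(),q.max(0),q.min(0),cv2.minAreaRect(q[:,:2].astype(np.float32)*1000))
    k=(P[...,2]>.03)&(P[...,2]<.05)&(abs(P[...,1]+.235)<.06); q=P[k]; print(' all',cv2.minAreaRect(q[:,:2].astype(np.float32)*1000),q[:,1].min(),q[:,1].max())
```

```text
w1 523 [ 0.52756517 -0.23560846  0.04291573] -85.19317248098147 -0.030765769296742587 0.03011016074196009 [ 0.54213137 -0.20470975  0.04731839] [ 0.51402107 -0.26532692  0.03624776] ((528.0724487304688, -235.1828155517578), (23.495594024658203, 61.069705963134766), 5.749422073364258)
 all ((527.5689697265625, -232.798583984375), (26.265668869018555, 65.63755798339844), 3.3530027866363525) -0.26532691529768854 -0.19994387967636834
top0 265 [ 0.52956944 -0.238873    0.0432506 ] -84.98084056140625 -0.032596578234199425 0.026415599812349966 [ 0.54213283 -0.20554468  0.04912662] [ 0.51721282 -0.26480382  0.03668195] ((529.5639038085938, -235.86978149414062), (23.36421012878418, 58.95673370361328), 5.761372089385986)
 all ((527.8365478515625, -233.07618713378906), (27.87444305419922, 63.51791000366211), 0.6864912509918213) -0.26494054943587847 -0.20136637955575445
```

>>> {"name": "arm_command", "arguments": {"plan": [{"slide":[0.37,-1.4,-0.4],"angular":[0,0,0.3],"hand":-1},{"slide":[0.75,-2.8,-0.8],"angular":[0,0,0.6],"hand":-1},{"slide":[1.13,-4.2,-1.2],"angular":[0,0,0.9],"hand":-1},{"slide":[1.5,-5.6,-1.6],"angular":[0,0,1.2],"hand":-1},{"slide":[1.9,-7,-2],"angular":[0,0,1.5],"hand":-1},{"slide":[2.3,-8.4,-2.4],"angular":[0,0,1.8],"hand":-1},{"slide":[2.7,-9.8,-2.8],"angular":[0,0,2.14],"hand":-1},{"slide":[3.1,-11.2,-3.2],"angular":[0,0,2.14],"hand":-0.5},{"slide":[3.1,-11.2,-4],"angular":[0,0,2.14],"hand":-0.3},{"slide":[3.1,-11.2,-4],"angular":[0,0,2.14],"hand":-0.3}]}}

```text
clock: 2.4
position: [0.524, -0.2333, 0.1456]
ee_rot: [[-0.096, 0.995, -0.012], [0.995, 0.096, 0.001], [0.002, -0.012, -1.0]]
contact_force: [-0.1, 0.2, -0.9]
finger_gap: 0.0554
```

Run:
```python
from h import *
s=read_state(); print(s['clock'],s['position'],s['finger_gap'],s['joint_positions'],s['ee_rot'].round(4),s['contact_force'])
c,im,D=grab('wrist','w2')
P=cloud(c,D); hsv=cv2.cvtColor(im,cv2.COLOR_RGB2HSV)
m=cv2.inRange(hsv,(105,120,60),(122,255,255))>0
q=P[m&(P[...,2]>.034)&(P[...,2]<.05)&(abs(P[...,1]+.235)<.05)&(abs(P[...,0]-.528)<.03)]; print(len(q),q.min(0),q.max(0),cv2.minAreaRect(q[:,:2].astype(np.float32)*1000))
```

```text
2.4 [ 0.52401348 -0.23329449  0.14561843] 0.055420944671519534 [-0.28924673  0.38944006  0.77361502  1.86191358 -0.31024091  1.02739943
  0.70880829] [[-0.0958  0.9953 -0.0117]
 [ 0.9954  0.0959  0.001 ]
 [ 0.0022 -0.0115 -0.9999]] [-0.06053222  0.17362613 -0.86340348]
1787 [ 0.51460188 -0.26646365  0.03404299] [ 0.54363251 -0.20520364  0.04759215] ((529.1133422851562, -235.81600952148438), (24.07324981689453, 60.184356689453125), 5.065122127532959)
```

View pics/w2.png

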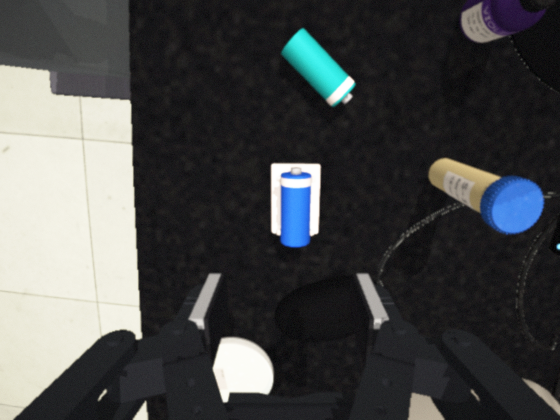

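>>> {"name": "arm_command", "arguments": {"plan": [{"slide":[0.1,-0.05,-0.8],"angular":[0,0,0],"hand":-0.2},{"slide":[0.2,-0.11,-1.6],"angular":[0,0,0],"hand":-0.2},{"slide":[0.2,-0.11,-2.4],"angular":[0,0,0],"hand":-0.2},{"slide":[0.2,-0.11,-3],"angular":[0,0,0],"hand":-0.2},{"slide":[0.2,-0.11,-3],"angular":[0,0,0],"hand":-0.2},{"slide":[0.2,-0.11,-3],"angular":[0,0,0],"hand":-0.2}]}}

```text
clock: 2.95
position: [0.5302, -0.2314, 0.0717]
ee_rot: [[-0.102, 0.995, -0.011], [0.995, 0.102, 0.004], [0.005, -0.011, -1.0]]
contact_force: [0.2, -0.0, 1.1]
finger_gap: 0.0511
```

Run:
```python
from h import *
from scipy.spatial.transform import Rotation as R
s=read_state(); print(s['clock'],s['position'],s['finger_gap'],s['ee_rot'].round(4),s['contact_force'])
a=np.radians(5.1);T=np.array([[-np.sin(a),np.cos(a),0],[np.cos(a),np.sin(a),0],[0,0,-1]])
print('turn units',np.degrees(R.from_matrix(T@s['ee_rot'].T).as_rotvec())/5,'slide',(np.array([.529,-.2357,.0155])-s['position'])/.025)
```

```text
2.95 [ 0.53017335 -0.23135551  0.07168772] 0.05113208761070596 [[-0.1022  0.9947 -0.0114]
 [ 0.9947  0.1023  0.0043]
 [ 0.0054 -0.0109 -0.9999]] [ 0.15489723 -0.03006142  1.06481987]
turn units [-0.05016454 -0.1303709  -0.15378553] slide [-0.04693398 -0.17377967 -2.24750884]
```

>>> {"name": "arm_command", "arguments": {"plan": [{"slide":[-0.05,-0.17,-0.5],"angular":[-0.05,-0.13,-0.15],"hand":-0.2},{"slide":[-0.05,-0.17,-0.9],"angular":[-0.05,-0.13,-0.15],"hand":-0.2},{"slide":[-0.05,-0.17,-1],"angular":[-0.05,-0.13,-0.15],"hand":-0.2},{"slide":[-0.05,-0.17,-1],"angular":[-0.05,-0.13,-0.15],"hand":-0.2},{"slide":[-0.05,-0.17,-1],"angular":[-0.05,-0.13,-0.15],"hand":-0.2},{"slide":[-0.05,-0.17,-1],"angular":[-0.05,-0.13,-0.15],"hand":-0.2}]}}

```text
clock: 3.45
position: [0.5297, -0.2358, 0.0475]
ee_rot: [[-0.089, 0.996, 0.001], [0.996, 0.089, -0.0], [-0.0, 0.001, -1.0]]
contact_force: [0.1, -0.5, 0.0]
finger_gap: 0.051
```

>>> {"name": "arm_command", "arguments": {"plan": [{"slide":[-0.02,0,-0.5],"angular":[0,0,0],"hand":-0.2},{"slide":[-0.02,0,-0.9],"angular":[0,0,0],"hand":-0.2},{"slide":[-0.02,0,-1.2],"angular":[0,0,0],"hand":-0.2},{"slide":[-0.02,0,-1.28],"angular":[0,0,0],"hand":-0.2},{"slide":[-0.02,0,-1.28],"angular":[0,0,0],"hand":-0.2},{"slide":[-0.02,0,-1.28],"angular":[0,0,0],"hand":-0.2}]}}

```text
clock: 3.95
position: [0.5288, -0.2359, 0.015]
ee_rot: [[-0.089, 0.996, 0.0], [0.996, 0.089, -0.0], [-0.0, 0.0, -1.0]]
contact_force: [-1.2, -0.5, -0.9]
finger_gap: 0.0516
```

>>> {"name": "arm_command", "arguments": {"newtons": 60, "plan": [{"slide":[0,0,0],"angular":[0,0,0],"hand":0.1},{"slide":[0,0,0],"angular":[0,0,0],"hand":0.3},{"slide":[0,0,0],"angular":[0,0,0],"hand":0.4},{"slide":[0,0,0],"angular":[0,0,0],"hand":1},{"slide":[0,0,0],"angular":[0,0,0],"hand":1},{"slide":[0,0,0],"angular":[0,0,0],"hand":1},{"slide":[0,0,0],"angular":[0,0,0],"hand":1},{"slide":[0,0,0],"angular":[0,0,0],"hand":1}]}}

```text
clock: 4.62
position: [0.53, -0.237, 0.0196]
ee_rot: [[-0.088, 0.996, 0.003], [0.996, 0.088, 0.002], [0.001, 0.003, -1.0]]
contact_force: [-7.5, 3.4, 24.7]
finger_gap: -0.0001
```

Run:
```python
from h import *
for n in('top','side'): grab(n,n+'1')
a=cv2.resize(load('top1')[1][190:280,330:450],(560,420),interpolation=cv2.INTER_CUBIC)
c,im,D=grab('wrist','w3'); s=load('side1')[1][260:380,240:400]
b=np.hstack([cv2.resize(a,(400,300)),cv2.resize(s,(400,300),interpolation=cv2.INTER_CUBIC)]); b=np.vstack([b,np.hstack([cv2.resize(im,(400,300)),0*b[:,:400]])])
cv2.imwrite('pics/c3.png',b[...,::-1])
```

```text
(no output)
```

View pics/c3.png

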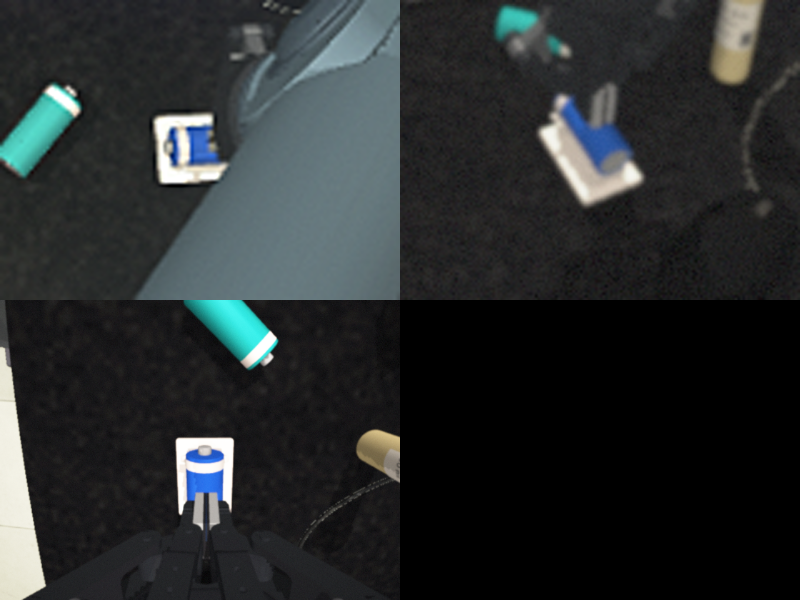

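Run:
```python
from h import *
s=read_state(); print(s['position'],s['joint_efforts'].round(1),s['contact_force'],s['finger_gap'])
c,im,D=load('w3'); P=cloud(c,D)
# fingers: light grey column at w3 scaled (400x300 -> 560x420)
for v in range(265,370,8): print(v,D[v,284].round(3),P[v,284].round(3),im[v,284],'|',P[v,292].round(3))
print('TCP px',proj(c,s['position']))
c,im,D=load('side1'); P=cloud(c,D); print('side TCP px',proj(c,s['position']))
for (u,v) in [(318,308),(319,304),(320,298),(324,312),(310,310)]: print(u,v,P[v,u].round(3),im[v,u])
c2,im2,D2=load('w2'); s2=np.array([.524,-.2333,.1456]); print('w2 TCP px',proj(c2,s2)); P2=cloud(c2,D2)
for u,v in[(208,295),(205,310),(214,278),(368,278),(372,300)]: print(u,v,P2[v,u].round(3))
```

```text
[ 0.52996527 -0.23704395  0.01958655] [  0.1 -28.    6.  -14.7  -0.5  -2.4   0. ] [-6.44390918  3.51852483 23.85295714] 0.00011480884574100992
265 0.158 [ 0.527 -0.226  0.045] [ 45 118 237] | [ 0.531 -0.226  0.043]
273 0.151 [ 0.527 -0.227  0.052] [157 153 150] | [ 0.531 -0.226  0.053]
281 0.143 [ 0.527 -0.226  0.061] [151 150 146] | [ 0.531 -0.226  0.06 ]
289 0.136 [ 0.527 -0.225  0.068] [129 126 123] | [ 0.53  -0.225  0.067]
297 0.131 [ 0.527 -0.226  0.073] [109 106 103] | [ 0.53  -0.226  0.073]
305 0.125 [ 0.527 -0.226  0.079] [108 105 104] | [ 0.53  -0.226  0.078]
313 0.122 [ 0.528 -0.227  0.082] [120 118 118] | [ 0.53  -0.226  0.083]
321 0.124 [ 0.528 -0.23   0.082] [115 111 107] | [ 0.531 -0.229  0.083]
329 0.124 [ 0.528 -0.233  0.083] [44 44 46] | [ 0.531 -0.233  0.083]
337 0.125 [ 0.528 -0.236  0.083] [41 42 43] | [ 0.531 -0.236  0.084]
345 0.127 [ 0.529 -0.241  0.082] [36 35 37] | [ 0.532 -0.24   0.082]
353 0.129 [ 0.529 -0.245  0.082] [35 36 37] | [ 0.532 -0.244  0.082]
361 0.129 [ 0.529 -0.248  0.082] [72 68 71] | [ 0.532 -0.247  0.083]
369 0.23 [ 0.535 -0.325  0.001] [24 22 24] | [ 0.54  -0.324  0.001]
TCP px (np.float64(287.92310990061964), np.float64(262.94052128364973))
side TCP px (np.float64(316.58527496898483), np.float64(315.83562124155907))
318 308 [ 0.526 -0.248  0.054] [128 128 124]
319 304 [ 0.527 -0.247  0.062] [124 124 120]
320 298 [ 0.528 -0.248  0.077] [118 117 114]
324 312 [ 0.536 -0.251  0.043] [ 39  75 140]
310 310 [ 0.518 -0.234  0.037] [ 48  92 170]
w2 TCP px (np.float64(287.94040144983745), np.float64(262.99944239328016))
208 295 [ 0.493 -0.225  0.197]
205 310 [ 0.494 -0.225  0.208]
214 278 [ 0.492 -0.225  0.183]
368 278 [ 0.557 -0.219  0.184]
372 300 [ 0.555 -0.219  0.201]
```

>>> {"name": "arm_command", "arguments": {"plan": [{"slide":[0,0,0.4],"angular":[0,0,0],"hand":1},{"slide":[0,0,1.2],"angular":[0,0,0],"hand":1},{"slide":[0,0,2],"angular":[0,0,0],"hand":1},{"slide":[0,0,2],"angular":[0,0,0],"hand":1}]}}

```text
clock: 5.1
position: [0.5332, -0.239, 0.0739]
ee_rot: [[-0.088, 0.996, 0.011], [0.996, 0.088, -0.001], [-0.002, 0.011, -1.0]]
contact_force: [1.0, -1.0, 1.2]
finger_gap: -0.0
```

Run:
```python
from h import *
s=read_state(); print(s['clock'],s['position'],s['ee_rot'].round(3),s['contact_force'],s['finger_gap'])
c,im,D=grab('wrist','w4'); P=cloud(c,D)
for v in range(245,300,4): print(v,P[v,284].round(3),im[v,284])
print(proj(c,s['position']))
hsv=cv2.cvtColor(im,cv2.COLOR_RGB2HSV)
m=cv2.inRange(hsv,(105,120,60),(122,255,255))>0
q=P[m&(P[...,2]>.034)&(P[...,2]<.05)&(abs(P[...,1]+.235)<.05)&(abs(P[...,0]-.528)<.03)]; print(len(q),q.min(0),q.max(0),cv2.minAreaRect(q[:,:2].astype(np.float32)*1000))
```

```text
5.1 [ 0.53323358 -0.23895179  0.07390935] [[-0.088  0.996  0.011]
 [ 0.996  0.088 -0.001]
 [-0.002  0.011 -1.   ]] [ 0.96683675 -1.00696847  1.20692328] -4.432643291881556e-05
245 [ 0.531 -0.241  0.045] [ 60 151 252]
249 [ 0.531 -0.244  0.044] [ 59 147 252]
253 [ 0.532 -0.246  0.045] [ 59 149 252]
257 [ 0.532 -0.249  0.046] [ 56 147 252]
261 [ 0.532 -0.251  0.046] [ 60 147 252]
265 [ 0.532 -0.254  0.046] [ 56 145 251]
269 [ 0.533 -0.257  0.045] [109 147 233]
273 [ 0.53  -0.228  0.107] [157 152 147]
277 [ 0.53  -0.228  0.11 ] [154 150 149]
281 [ 0.53  -0.228  0.114] [152 150 146]
285 [ 0.53  -0.228  0.118] [152 149 143]
289 [ 0.53  -0.228  0.121] [153 148 147]
293 [ 0.53  -0.228  0.124] [140 137 134]
297 [ 0.53  -0.228  0.127] [128 125 121]
(np.float64(287.93639328773315), np.float64(262.92963183472114))
2801 [ 0.51512775 -0.2658468   0.03409644] [ 0.54321808 -0.20489993  0.04706904] ((529.1270751953125, -235.4761962890625), (24.30489730834961, 59.78110122680664), 4.584064960479736)
```

View pics/w4.png

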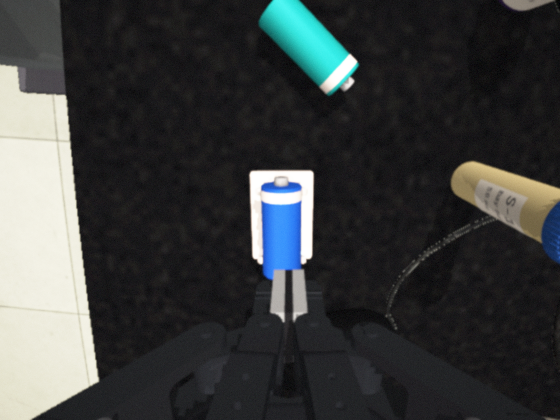

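>>> {"name": "arm_command", "arguments": {"plan": [{"slide":[-0.17,0.13,0],"angular":[0,0.13,0],"hand":-0.2},{"slide":[-0.17,0.13,0],"angular":[0,0.13,0],"hand":-0.2},{"slide":[-0.17,0.13,0],"angular":[0,0.13,0],"hand":-0.2},{"slide":[-0.17,0.13,0],"angular":[0,0.13,0],"hand":-0.2},{"slide":[-0.17,0.13,-0.5],"angular":[0,0.13,0],"hand":-0.2},{"slide":[-0.17,0.13,-1],"angular":[0,0.13,0],"hand":-0.2},{"slide":[-0.17,0.13,-1.5],"angular":[0,0.13,0],"hand":-0.2},{"slide":[-0.17,0.13,-1.5],"angular":[0,0.13,0],"hand":-0.2},{"slide":[-0.17,0.13,-1.5],"angular":[0,0.13,0],"hand":-0.2}]}}

```text
clock: 5.9
position: [0.5263, -0.2344, 0.0327]
ee_rot: [[-0.088, 0.996, -0.007], [0.996, 0.088, 0.001], [0.001, -0.007, -1.0]]
contact_force: [-0.8, -1.1, -0.2]
finger_gap: 0.0511
```

>>> {"name": "arm_command", "arguments": {"plan": [{"slide":[0.1,-0.05,0],"angular":[0,-0.08,0],"hand":-0.2},{"slide":[0.1,-0.05,-0.3],"angular":[0,-0.08,0],"hand":-0.2},{"slide":[0.1,-0.05,-0.6],"angular":[0,-0.08,0],"hand":-0.2},{"slide":[0.1,-0.05,-0.9],"angular":[0,-0.08,0],"hand":-0.2},{"slide":[0.1,-0.05,-1.2],"angular":[0,-0.08,0],"hand":-0.2},{"slide":[0.1,-0.05,-1.5],"angular":[0,-0.08,0],"hand":-0.2},{"slide":[0.1,-0.05,-1.75],"angular":[0,-0.08,0],"hand":-0.2},{"slide":[0.1,-0.05,-1.75],"angular":[0,-0.08,0],"hand":-0.2},{"slide":[0.1,-0.05,-1.75],"angular":[0,-0.08,0],"hand":-0.2}]}}

```text
clock: 6.65
position: [0.5283, -0.2355, -0.0117]
ee_rot: [[-0.088, 0.996, -0.001], [0.996, 0.088, 0.001], [0.001, -0.001, -1.0]]
contact_force: [0.1, -0.6, -0.2]
finger_gap: 0.0508
```

>>> {"name": "arm_command", "arguments": {"newtons": 60, "plan": [{"slide":[0,0,0],"angular":[0,0,0],"hand":0.2},{"slide":[0,0,0],"angular":[0,0,0],"hand":0.3},{"slide":[0,0,0],"angular":[0,0,0],"hand":0.4},{"slide":[0,0,0],"angular":[0,0,0],"hand":0.6},{"slide":[0,0,0],"angular":[0,0,0],"hand":1},{"slide":[0,0,0],"angular":[0,0,0],"hand":1},{"slide":[0,0,0],"angular":[0,0,0],"hand":1}]}}

```text
clock: 7.23
position: [0.5289, -0.2358, -0.0111]
ee_rot: [[-0.088, 0.996, 0.0], [0.996, 0.088, 0.001], [0.001, 0.0, -1.0]]
contact_force: [-0.2, -0.2, 3.7]
finger_gap: 0.0247
```

>>> {"name": "arm_command", "arguments": {"plan": [{"slide":[0,0,0.3],"angular":[0,0,0],"hand":1},{"slide":[0,0,0.8],"angular":[0,0,0],"hand":1},{"slide":[0,0,1.6],"angular":[0,0,0],"hand":1},{"slide":[0,0,2.4],"angular":[0,0,0],"hand":1},{"slide":[0,0,3.2],"angular":[0,0,0],"hand":1},{"slide":[0,0,4],"angular":[0,0,0],"hand":1},{"slide":[0,0,4],"angular":[0,0,0],"hand":1},{"slide":[0,0,4],"angular":[0,0,0],"hand":1}]}}

```text
clock: 7.9
position: [0.5298, -0.2362, 0.0905]
ee_rot: [[-0.088, 0.996, 0.003], [0.996, 0.088, 0.0], [0.0, 0.003, -1.0]]
contact_force: [-0.7, 0.0, -1.5]
finger_gap: 0.0245
```

Run:
```python
from h import *
s=read_state(); print(s['clock'],s['position'],s['ee_rot'].round(3),s['contact_force'],s['finger_gap'])
c,im,D=grab('wrist','w5'); grab('side','side2')
a=im; b=load('side2')[1][220:340,240:400]
cv2.imwrite('pics/c5.png',np.hstack([cv2.resize(a,(400,300)),cv2.resize(b,(400,300),interpolation=cv2.INTER_CUBIC)])[...,::-1])
P=cloud(c,D); hsv=cv2.cvtColor(im,cv2.COLOR_RGB2HSV)
m=cv2.inRange(hsv,(105,120,60),(122,255,255))>0
q=P[m&(P[...,2]>.06)&(P[...,2]<.17)&(abs(P[...,1]+.235)<.06)&(abs(P[...,0]-.528)<.03)]; print(len(q),q.min(0),q.max(0),cv2.minAreaRect(q[:,:2].astype(np.float32)*1000))
```

```text
7.9 [ 0.52981607 -0.23620639  0.09051887] [[-0.088  0.996  0.003]
 [ 0.996  0.088  0.   ]
 [ 0.     0.003 -1.   ]] [-0.69867923  0.04825437 -1.48656834] 0.024485845230754644
7609 [ 0.51473528 -0.26688631  0.12406922] [ 0.54470321 -0.20500925  0.14873672] ((529.6923828125, -236.03363037109375), (26.385059356689453, 60.951725006103516), 5.2116618156433105)
```

View pics/c5.png

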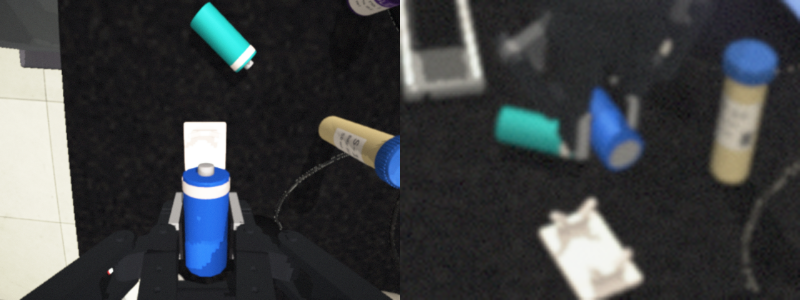

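Run:
```python
from h import *
c,im,D=load('w5'); P=cloud(c,D); hsv=cv2.cvtColor(im,cv2.COLOR_RGB2HSV)
tcp=np.array([.52982,-.23621,.09052])
k=(P[...,2]>.12)&(P[...,2]<.16)&(abs(P[...,1]+.236)<.045)&(abs(P[...,0]-.5297)<.0135)
m=cv2.inRange(hsv,(105,120,60),(122,255,255))>0
q=P[k&m]; 
# ridge per y-bin
ys=np.arange(-.262,-.206,.007); z=[np.percentile(q[(abs(q[:,1]-y)<.0035)][:,2],97) for y in ys]; x=[np.mean([*np.percentile(q[(abs(q[:,1]-y)<.0035)][:,0],[1,99])]) for y in ys]
print(np.round(z,4),np.degrees(np.arctan(np.polyfit(ys,z,1)[0])), np.round(x,4),np.degrees(np.arctan(np.polyfit(ys,x,1)[0])))
b=P[k&~m]; print('non-blue y range',b[:,1].min(),np.percentile(b[:,1],[50,99]),b[:,1].max(), 'blue ymin',np.percentile(q[:,1],.5))
```

```text
[0.1474 0.1475 0.1475 0.1475 0.1476 0.1475 0.1475 0.1478 0.1471] -0.006025852671842448 [0.5314 0.5311 0.5307 0.5302 0.5295 0.5292 0.5286 0.529  0.5279] -3.4596326148120213
non-blue y range -0.2483648122704032 [-0.21348489 -0.20125553] -0.20083919460192276 blue ymin -0.2654657128764661
```

>>> {"name": "arm_command", "arguments": {"plan": [{"slide":[-0.08,1,0],"angular":[0,0,-0.3],"hand":1},{"slide":[-0.16,2.4,0],"angular":[0,0,-0.7],"hand":1},{"slide":[-0.26,3.9,0],"angular":[0,0,-1.1],"hand":1},{"slide":[-0.36,5.4,0],"angular":[0,0,-1.5],"hand":1},{"slide":[-0.46,6.9,0],"angular":[0,0,-1.9],"hand":1},{"slide":[-0.56,8.4,0],"angular":[0,0,-2.3],"hand":1},{"slide":[-0.66,9.9,0],"angular":[0,0,-2.7],"hand":1},{"slide":[-0.76,11.4,0],"angular":[0,0,-3.1],"hand":1},{"slide":[-0.82,12.6,0],"angular":[0,0,-3.23],"hand":1},{"slide":[-0.82,12.6,0],"angular":[0,0,-3.23],"hand":1}]}}

```text
clock: 8.83
position: [0.5054, 0.0892, 0.0865]
ee_rot: [[0.18, 0.984, -0.005], [0.984, -0.18, 0.005], [0.004, -0.005, -1.0]]
contact_force: [0.2, 1.2, -1.6]
finger_gap: 0.0243
```

>>> {"name": "arm_command", "arguments": {"plan": [{"slide":[0,0,0],"angular":[0,0,0],"hand":1},{"slide":[0,0,0],"angular":[0,0,0],"hand":1},{"slide":[0,0,0],"angular":[0,0,0],"hand":1}]}}

```text
clock: 9.08
position: [0.5045, 0.0881, 0.0856]
ee_rot: [[0.181, 0.983, -0.006], [0.983, -0.181, 0.004], [0.002, -0.007, -1.0]]
contact_force: [-0.3, -0.1, -2.0]
finger_gap: 0.0243
```

```bash
cat > st.py <<'E'
from h import *
from scipy.spatial.transform import Rotation as R
import sys
# usage: st.py offset axis_z -> units to get there. offset = along charger x from seat
s=read_state(); a=np.radians(78.9); d=np.array([np.cos(a),np.sin(a),0]); n=np.array([-d[1],d[0],0])
T=np.c_[d,np.array([np.sin(a),-np.cos(a),0]),[0,0,-1]]
seat=np.array([.507,.0667,.04]); org=s['position']+.0005*d+[0,0,.044]
e=org-seat
print('t',s['clock'],'along %.2f lat %.2f up %.2f mm'%tuple(1000*np.array([e@d,e@n,e[2]])),'F along %.1f lat %.1f z %.1f'%(s['contact_force']@d,s['contact_force']@n,s['contact_force'][2]),'gap',s['finger_gap'])
g=seat+d*float(sys.argv[1])/1000; g[2]=float(sys.argv[2])/1000
print('slide',((g-org)/.025).round(3),'turn',(np.degrees(R.from_matrix(T@s['ee_rot'].T).as_rotvec())/5).round(3))
E
python3 st.py 13 72
```

```text
t 9.0833 along 21.05 lat 6.54 up 89.62 mm F along -0.2 lat 0.3 z -2.0 gap 0.024300687357707223
slide [ 0.195 -0.366 -2.305] turn [-0.043 -0.073 -0.131]
```

>>> {"name": "arm_command", "arguments": {"plan": [{"slide":[0.1,-0.18,-0.4],"angular":[-0.04,-0.07,-0.13],"hand":1},{"slide":[0.19,-0.37,-0.9],"angular":[-0.04,-0.07,-0.13],"hand":1},{"slide":[0.19,-0.37,-1.4],"angular":[-0.04,-0.07,-0.13],"hand":1},{"slide":[0.19,-0.37,-1.4],"angular":[-0.04,-0.07,-0.13],"hand":1},{"slide":[0.19,-0.37,-1.4],"angular":[-0.04,-0.07,-0.13],"hand":1},{"slide":[0.19,-0.37,-1.4],"angular":[-0.04,-0.07,-0.13],"hand":1}]}}

```text
clock: 9.58
position: [0.5094, 0.0783, 0.0505]
ee_rot: [[0.194, 0.981, -0.0], [0.981, -0.194, -0.0], [-0.0, -0.0, -1.0]]
contact_force: [0.2, -0.0, -1.0]
finger_gap: 0.0245
```

```bash
python3 st.py 13 67
python3 - <<'E'
from h import *
s=read_state()
c,im,D=grab('wrist','w6'); P=cloud(c,D); hsv=cv2.cvtColor(im,cv2.COLOR_RGB2HSV)
a=np.radians(78.9); d=np.array([np.cos(a),np.sin(a),0]); n=np.array([-d[1],d[0],0]); q=P-[.507,.0667,0]
A=q@d*1000;N=q@n*1000;Z=P[...,2]*1000
def rep(nm,k): print(nm,k.sum(),'along',np.percentile(A[k],[1,50,99]).round(1),'lat',np.percentile(N[k],[1,50,99]).round(1),'z',np.percentile(Z[k],[1,50,99]).round(1))
reg=(abs(A)<90)&(abs(N)<40)
o=reg&(cv2.inRange(hsv,(5,150,90),(28,255,255))>0)
rep('orange top',o&(Z>45)&(Z<54)); rep('brass',o&(Z>62)&(Z<82))
bl=reg&(cv2.inRange(hsv,(105,120,60),(122,255,255))>0)&(Z>70)
rep('blue',bl); rep('button/any >70 front',reg&(Z>70)&(A>40))
E
```

```text
t 9.5833 along 12.31 lat -0.10 up 54.48 mm F along -0.0 lat -0.2 z -1.0 gap 0.024462254758671805
slide [ 1.000e-03  2.800e-02 -1.099e+00] turn [ 0.002 -0.005  0.012]
orange top 1698 along [31.7 40.4 46.9] lat [-14.5  -0.1  14.6] z [45.6 50.  51.5]Traceback (most recent call last):
  File "<stdin>", line 9, in <module>
  File "<stdin>", line 6, in rep
    return _quantile_unchecked(
        a, q, axis, out, overwrite_input, method, keepdims, weights)
    return _ureduce(a,
                    func=_quantile_ureduce_func,
    ...<5 lines>...
                    overwrite_input=overwrite_input,
                    method=method)
    r = func(a, **kwargs)
    result = _quantile(arr,
                       quantiles=q,
    ...<2 lines>...
                       out=out,
                       weights=wgt)
    slices_having_nans = np.isnan(arr[-1, ...])
                                  ~~~^^^^^^^^^
IndexError: index -1 is out of bounds for axis 0 with size 0
```

View pics/w6.png

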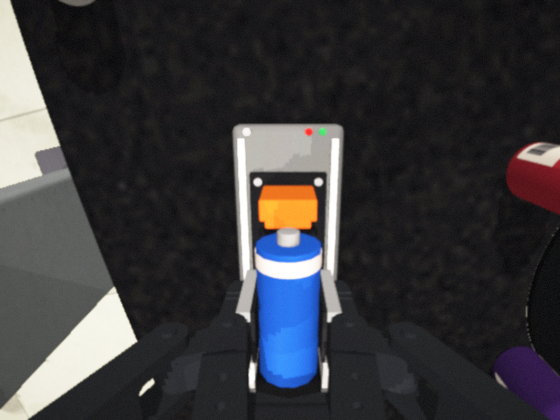

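>>> {"name": "arm_command", "arguments": {"plan": [{"slide":[0,0.02,-0.3],"angular":[0,0,0],"hand":1},{"slide":[0,0.02,-0.6],"angular":[0,0,0],"hand":1},{"slide":[0,0.02,-0.9],"angular":[0,0,0],"hand":1},{"slide":[0,0.02,-1.13],"angular":[0,0,0],"hand":1},{"slide":[0,0.02,-1.13],"angular":[0,0,0],"hand":1},{"slide":[0,0.02,-1.13],"angular":[0,0,0],"hand":1}]}}

```text
clock: 10.13
position: [0.509, 0.0789, 0.0219]
ee_rot: [[0.193, 0.981, -0.001], [0.981, -0.193, -0.0], [-0.001, -0.001, -1.0]]
contact_force: [0.1, -0.5, 0.1]
finger_gap: 0.0245
```

```bash
python3 st.py 8 66.5
```

```text
t 10.1333 along 12.92 lat 0.35 up 25.90 mm F along -0.4 lat -0.2 z 0.1 gap 0.02452607193141382
slide [-0.024 -0.196  0.024] turn [ 0.005 -0.013  0.006]
```

>>> {"name": "arm_command", "arguments": {"plan": [{"slide":[0,-0.1,0.02],"angular":[0,0,0],"hand":1},{"slide":[-0.01,-0.2,0.02],"angular":[0,0,0],"hand":1},{"slide":[-0.03,-0.28,0.02],"angular":[0,0,0],"hand":1},{"slide":[-0.05,-0.35,0.02],"angular":[0,0,0],"hand":1},{"slide":[-0.07,-0.42,0.02],"angular":[0,0,0],"hand":1},{"slide":[-0.08,-0.48,0.02],"angular":[0,0,0],"hand":1},{"slide":[-0.1,-0.54,0.02],"angular":[0,0,0],"hand":1},{"slide":[-0.1,-0.585,0.02],"angular":[0,0,0],"hand":1},{"slide":[-0.1,-0.585,0.02],"angular":[0,0,0],"hand":1},{"slide":[-0.1,-0.585,0.02],"angular":[0,0,0],"hand":1}]}}

```text
clock: 10.97
position: [0.5078, 0.067, 0.0228]
ee_rot: [[0.192, 0.981, 0.001], [0.981, -0.192, 0.003], [0.003, 0.001, -1.0]]
contact_force: [3.0, 5.4, -2.9]
finger_gap: 0.0241
```

```bash
python3 st.py -5 66.5;python3 st.py -5 66.5
```

```text
t 10.9667 along 0.90 lat -0.72 up 26.85 mm F along 5.9 lat -1.9 z -2.9 gap 0.024111979899594748
slide [-0.074 -0.226 -0.014] turn [-0.029  0.013 -0.012]
t 10.9667 along 0.90 lat -0.72 up 26.85 mm F along 5.9 lat -1.9 z -2.9 gap 0.024111979899594748
slide [-0.074 -0.226 -0.014] turn [-0.029  0.013 -0.012]
```

>>> {"name": "arm_command", "arguments": {"plan": [{"slide":[-0.04,-0.12,-0.01],"angular":[-0.03,0.01,-0.01],"hand":1},{"slide":[-0.05,-0.16,-0.01],"angular":[-0.03,0.01,-0.01],"hand":1},{"slide":[-0.06,-0.2,-0.01],"angular":[-0.03,0.01,-0.01],"hand":1},{"slide":[-0.07,-0.24,-0.01],"angular":[-0.03,0.01,-0.01],"hand":1},{"slide":[-0.08,-0.28,-0.01],"angular":[-0.03,0.01,-0.01],"hand":1},{"slide":[-0.09,-0.31,-0.01],"angular":[-0.03,0.01,-0.01],"hand":1},{"slide":[-0.09,-0.31,-0.01],"angular":[-0.03,0.01,-0.01],"hand":1},{"slide":[-0.09,-0.31,-0.01],"angular":[-0.03,0.01,-0.01],"hand":1}]}}

```text
clock: 11.63
position: [0.5072, 0.0637, 0.023]
ee_rot: [[0.19, 0.982, 0.003], [0.982, -0.19, 0.005], [0.005, 0.002, -1.0]]
contact_force: [3.1, 8.3, -5.0]
finger_gap: 0.0243
```

```bash
python3 st.py -5 66.5
```

```text
t 11.6333 along -2.41 lat -0.73 up 27.03 mm F along 8.8 lat -1.5 z -5.0 gap 0.024349947697483686
slide [-0.048 -0.096 -0.021] turn [-0.054  0.035 -0.033]
```

>>> {"name": "arm_command", "arguments": {"plan": [{"slide":[-0.08,-0.2,-0.05],"angular":[-0.1,0.05,-0.05],"hand":1},{"slide":[-0.09,-0.23,-0.05],"angular":[-0.1,0.05,-0.05],"hand":1},{"slide":[-0.1,-0.26,-0.05],"angular":[-0.1,0.05,-0.05],"hand":1},{"slide":[-0.11,-0.29,-0.05],"angular":[-0.1,0.05,-0.05],"hand":1},{"slide":[-0.11,-0.31,-0.05],"angular":[-0.1,0.05,-0.05],"hand":1},{"slide":[-0.11,-0.31,-0.05],"angular":[-0.1,0.05,-0.05],"hand":1},{"slide":[-0.11,-0.31,-0.05],"angular":[-0.1,0.05,-0.05],"hand":1}]}}

```text
clock: 12.22
position: [0.5068, 0.0616, 0.0228]
ee_rot: [[0.191, 0.982, 0.003], [0.982, -0.191, 0.002], [0.003, 0.002, -1.0]]
contact_force: [2.9, 10.2, -1.4]
finger_gap: 0.0242
```

```bash
python3 st.py -5 66.5
```

```text
t 12.2167 along -4.51 lat -0.76 up 26.76 mm F along 10.5 lat -0.9 z -1.4 gap 0.02417032883709391
slide [-0.033 -0.014 -0.011] turn [-0.027  0.029 -0.021]
```

>>> {"name": "arm_command", "arguments": {"plan": [{"slide":[-0.08,-0.24,-0.08],"angular":[-0.04,0.04,-0.03],"hand":1},{"slide":[-0.08,-0.24,-0.16],"angular":[-0.04,0.04,-0.03],"hand":1},{"slide":[-0.08,-0.24,-0.24],"angular":[-0.04,0.04,-0.03],"hand":1},{"slide":[-0.08,-0.24,-0.32],"angular":[-0.04,0.04,-0.03],"hand":1},{"slide":[-0.08,-0.24,-0.4],"angular":[-0.04,0.04,-0.03],"hand":1},{"slide":[-0.08,-0.24,-0.4],"angular":[-0.04,0.04,-0.03],"hand":1}]}}

```text
clock: 12.72
position: [0.508, 0.0616, 0.0144]
ee_rot: [[0.19, 0.982, 0.004], [0.982, -0.19, 0.006], [0.006, 0.003, -1.0]]
contact_force: [1.0, 9.9, 3.4]
finger_gap: 0.0244
```

```bash
python3 st.py -5 50
```

```text
t 12.7167 along -4.34 lat -1.95 up 18.42 mm F along 10.0 lat 0.9 z 3.4 gap 0.0243895750890637
slide [-0.082 -0.011 -0.337] turn [-0.067  0.044 -0.03 ]
```

>>> {"name": "arm_command", "arguments": {"plan": [{"slide":[-0.17,-0.26,0],"angular":[-0.15,0.1,-0.06],"hand":1},{"slide":[-0.17,-0.26,0],"angular":[-0.15,0.1,-0.06],"hand":1},{"slide":[-0.17,-0.26,0],"angular":[-0.15,0.1,-0.06],"hand":1},{"slide":[-0.17,-0.26,0],"angular":[-0.15,0.1,-0.06],"hand":1}]}}

```text
clock: 13.05
position: [0.5072, 0.061, 0.0156]
ee_rot: [[0.191, 0.982, 0.001], [0.982, -0.191, -0.001], [-0.001, 0.001, -1.0]]
contact_force: [4.3, 10.3, -2.1]
finger_gap: 0.0245
```

```bash
python3 st.py -5.5 50
```

```text
t 13.05 along -5.09 lat -1.25 up 19.58 mm F along 10.9 lat -2.3 z -2.1 gap 0.024505300687369422
slide [-0.052 -0.006 -0.383] turn [ 0.011  0.011 -0.013]
```

>>> {"name": "arm_command", "arguments": {"plan": [{"slide":[-0.11,-0.24,-0.1],"angular":[-0.05,0.03,-0.03],"hand":1},{"slide":[-0.11,-0.24,-0.2],"angular":[-0.05,0.03,-0.03],"hand":1},{"slide":[-0.11,-0.24,-0.3],"angular":[-0.05,0.03,-0.03],"hand":1},{"slide":[-0.11,-0.24,-0.4],"angular":[-0.05,0.03,-0.03],"hand":1},{"slide":[-0.11,-0.24,-0.5],"angular":[-0.05,0.03,-0.03],"hand":1},{"slide":[-0.11,-0.24,-0.5],"angular":[-0.05,0.03,-0.03],"hand":1}]}}

```text
clock: 13.55
position: [0.508, 0.0611, 0.0048]
ee_rot: [[0.19, 0.982, 0.004], [0.982, -0.19, 0.002], [0.002, 0.003, -1.0]]
contact_force: [2.8, 9.9, 3.5]
finger_gap: 0.0243
```

```bash
python3 st.py -5.3 40
```

```text
t 13.55 along -4.81 lat -2.04 up 8.77 mm F along 10.2 lat -0.9 z 3.5 gap 0.02429557506498817
slide [-0.084 -0.003 -0.351] turn [-0.02   0.042 -0.026]
```

>>> {"name": "arm_command", "arguments": {"plan": [{"slide":[-0.2,-0.22,-0.07],"angular":[-0.04,0.08,-0.05],"hand":1},{"slide":[-0.24,-0.22,-0.07],"angular":[-0.04,0.08,-0.05],"hand":1},{"slide":[-0.24,-0.22,-0.07],"angular":[-0.04,0.08,-0.05],"hand":1},{"slide":[-0.24,-0.22,-0.07],"angular":[-0.04,0.08,-0.05],"hand":1}]}}

```text
clock: 13.88
position: [0.5079, 0.0612, 0.0051]
ee_rot: [[0.191, 0.982, 0.007], [0.982, -0.191, 0.004], [0.005, 0.006, -1.0]]
contact_force: [6.4, 10.3, -0.9]
finger_gap: 0.0245
```

```bash
python3 st.py -5.3 40
```

```text
t 13.8833 along -4.68 lat -1.95 up 9.14 mm F along 11.3 lat -4.3 z -0.9 gap 0.024548490507493307
slide [-0.081 -0.009 -0.365] turn [-0.048  0.082 -0.019]
```

>>> {"name": "arm_command", "arguments": {"plan": [{"slide":[-0.3,-0.2,-0.07],"angular":[-0.1,0.2,-0.04],"hand":1},{"slide":[-0.3,-0.2,-0.12],"angular":[-0.1,0.2,-0.04],"hand":1},{"slide":[-0.3,-0.2,-0.17],"angular":[-0.1,0.2,-0.04],"hand":1},{"slide":[-0.3,-0.2,-0.22],"angular":[-0.1,0.2,-0.04],"hand":1},{"slide":[-0.3,-0.2,-0.22],"angular":[-0.1,0.2,-0.04],"hand":1}]}}

```text
clock: 14.3
position: [0.5056, 0.062, 0.0019]
ee_rot: [[0.191, 0.982, -0.002], [0.982, -0.191, 0.002], [0.002, -0.002, -1.0]]
contact_force: [3.3, 10.4, 4.6]
finger_gap: 0.0243
```

```bash
python3 st.py -5.3 40
```

```text
t 14.3 along -4.40 lat 0.42 up 5.92 mm F along 10.8 lat -1.2 z 4.6 gap 0.024337533884782717
slide [ 0.009 -0.039 -0.237] turn [-0.023 -0.021 -0.021]
```

>>> {"name": "arm_command", "arguments": {"plan": [{"slide":[-0.05,-0.27,-0.1],"angular":[-0.03,0,-0.02],"hand":1},{"slide":[-0.05,-0.27,-0.15],"angular":[-0.03,0,-0.02],"hand":1},{"slide":[-0.05,-0.27,-0.2],"angular":[-0.03,0,-0.02],"hand":1},{"slide":[-0.05,-0.27,-0.25],"angular":[-0.03,0,-0.02],"hand":1},{"slide":[-0.05,-0.27,-0.25],"angular":[-0.03,0,-0.02],"hand":1}]}}

```text
clock: 14.72
position: [0.5073, 0.0614, -0.002]
ee_rot: [[0.189, 0.982, 0.001], [0.982, -0.189, 0.008], [0.008, -0.0, -1.0]]
contact_force: [-0.3, 11.7, 10.4]
finger_gap: 0.0241
```

```bash
python3 st.py -5.3 40
```

```text
t 14.7167 along -4.63 lat -1.28 up 2.03 mm F along 11.5 lat 2.5 z 10.4 gap 0.02413164625096543
slide [-0.056 -0.016 -0.081] turn [-0.086  0.015 -0.04 ]
```

>>> {"name": "arm_command", "arguments": {"plan": [{"slide":[-0.16,-0.24,-0.06],"angular":[-0.15,0.02,-0.06],"hand":1},{"slide":[-0.16,-0.24,-0.06],"angular":[-0.15,0.02,-0.06],"hand":1},{"slide":[-0.16,-0.24,-0.1],"angular":[-0.15,0.02,-0.06],"hand":1},{"slide":[-0.16,-0.24,-0.1],"angular":[-0.15,0.02,-0.06],"hand":1}]}}

```text
clock: 15.05
position: [0.5074, 0.0616, -0.002]
ee_rot: [[0.19, 0.982, 0.005], [0.982, -0.19, 0.002], [0.003, 0.005, -1.0]]
contact_force: [1.3, 10.5, 7.7]
finger_gap: 0.0241
```

```bash
python3 st.py -5.3 40
python3 - <<'E'
from h import *
c,im,D=grab('wrist','w7'); grab('side','side3'); P=cloud(c,D); hsv=cv2.cvtColor(im,cv2.COLOR_RGB2HSV)
b=load('side3')[1][165:285,190:350]
cv2.imwrite('pics/c7.png',np.hstack([cv2.resize(im[140:380,120:440],(400,300),interpolation=cv2.INTER_CUBIC),cv2.resize(b,(400,300),interpolation=cv2.INTER_CUBIC)])[...,::-1])
a=np.radians(78.9); d=np.array([np.cos(a),np.sin(a),0]); n=np.array([-d[1],d[0],0]); q=P-[.507,.0667,0]
A=q@d*1000;N=q@n*1000;Z=P[...,2]*1000
o=(abs(A)<90)&(abs(N)<40)&(cv2.inRange(hsv,(5,150,90),(28,255,255))>0)&(Z>45)
print('orange',np.percentile(A[o],[1,99]),np.percentile(N[o],[1,99]),np.percentile(Z[o],[50]))
bl=(cv2.inRange(hsv,(105,120,60),(122,255,255))>0)&(abs(N)<16)
for x in range(-25,28,6):
    k=bl&(abs(A-x)<3)&(Z>35)
    if k.sum()>10: print(x,'ridge z',np.percentile(Z[k],97).round(1),'lat',np.percentile(N[k],[1,99]).mean().round(1))
E
```

```text
t 15.05 along -4.46 lat -1.36 up 1.99 mm F along 10.6 lat 0.7 z 7.7 gap 0.024146602643265316
slide [-0.06  -0.022 -0.08 ] turn [-0.022  0.062 -0.024]
orange [-35.67214768  46.933575  ] [-14.30878352  14.41292431] [50.12413451]
-25 ridge z 55.2 lat -1.1
-19 ridge z 54.9 lat -1.2
-13 ridge z 55.2 lat -1.3
-7 ridge z 55.2 lat -1.2
-1 ridge z 55.1 lat -1.3
5 ridge z 55.0 lat -1.2
11 ridge z 55.0 lat -1.1
17 ridge z 55.0 lat -1.3
23 ridge z 54.3 lat -1.3
```

View pics/c7.png

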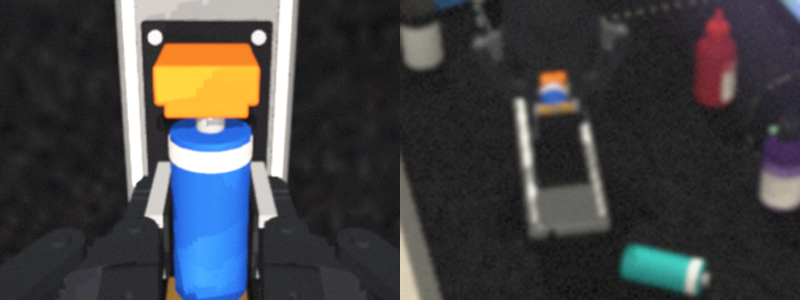

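>>> {"name": "arm_command", "arguments": {"plan": [{"slide":[-0.3,-0.21,-0.06],"angular":[-0.05,0.15,-0.05],"hand":1},{"slide":[-0.3,-0.21,-0.06],"angular":[-0.05,0.15,-0.05],"hand":1},{"slide":[-0.3,-0.21,-0.08],"angular":[-0.05,0.15,-0.05],"hand":1},{"slide":[-0.3,-0.21,-0.1],"angular":[-0.05,0.15,-0.05],"hand":1}]}}

```text
clock: 15.48
position: [0.5054, 0.062, -0.002]
ee_rot: [[0.191, 0.982, 0.001], [0.982, -0.191, 0.004], [0.004, 0.001, -1.0]]
contact_force: [3.8, 10.6, 4.7]
finger_gap: 0.0241
```

```bash
python3 st.py -5.3 40
```

```text
t 15.4833 along -4.38 lat 0.64 up 2.00 mm F along 11.1 lat -1.6 z 4.7 gap 0.024148312770849785
slide [ 0.018 -0.041 -0.08 ] turn [-0.049  0.016 -0.015]
```

>>> {"name": "arm_command", "arguments": {"plan": [{"slide":[-0.06,-0.25,-0.1],"angular":[-0.08,0.02,-0.03],"hand":1},{"slide":[-0.06,-0.25,-0.13],"angular":[-0.08,0.02,-0.03],"hand":1},{"slide":[-0.06,-0.25,-0.16],"angular":[-0.08,0.02,-0.03],"hand":1},{"slide":[-0.06,-0.25,-0.16],"angular":[-0.08,0.02,-0.03],"hand":1}]}}

```text
clock: 15.82
position: [0.5064, 0.062, -0.0031]
ee_rot: [[0.19, 0.982, 0.001], [0.982, -0.19, 0.006], [0.006, 0.0, -1.0]]
contact_force: [-3.5, 10.6, 16.0]
finger_gap: 0.0244
```

```bash
python3 st.py -5.3 40
```

```text
t 15.8167 along -4.25 lat -0.27 up 0.85 mm F along 9.7 lat 5.5 z 16.0 gap 0.024388099470101333
slide [-0.019 -0.039 -0.034] turn [-0.069  0.017 -0.024]
```

>>> {"name": "arm_command", "arguments": {"plan": [{"slide":[-0.14,-0.25,-0.02],"angular":[-0.1,0.02,-0.03],"hand":1},{"slide":[-0.16,-0.25,-0.02],"angular":[-0.1,0.02,-0.03],"hand":1},{"slide":[-0.16,-0.25,-0.04],"angular":[-0.1,0.02,-0.03],"hand":1},{"slide":[-0.16,-0.25,-0.06],"angular":[-0.1,0.02,-0.03],"hand":1}]}}

```text
clock: 16.15
position: [0.506, 0.0618, -0.0027]
ee_rot: [[0.189, 0.982, 0.005], [0.982, -0.189, 0.004], [0.005, 0.004, -1.0]]
contact_force: [1.8, 10.5, 4.6]
finger_gap: 0.024
```

```bash
python3 st.py -5.3 40
python3 - <<'E'
from h import *
c,im,D=grab('wrist','w8'); P=cloud(c,D); hsv=cv2.cvtColor(im,cv2.COLOR_RGB2HSV)
a=np.radians(78.9); d=np.array([np.cos(a),np.sin(a),0]); n=np.array([-d[1],d[0],0]); q=P-[.507,.0667,0]
A=q@d*1000;N=q@n*1000;Z=P[...,2]*1000
bl=(cv2.inRange(hsv,(105,120,60),(122,255,255))>0)&(abs(N)<16)
for x in range(-25,28,6):
    k=bl&(abs(A-x)<3)&(Z>35)
    if k.sum()>10: print(x,'ridge z',np.percentile(Z[k],97).round(1),'lat',np.percentile(N[k],[1,99]).mean().round(1))
E
```

```text
t 16.15 along -4.51 lat 0.02 up 1.27 mm F along 10.6 lat 0.2 z 4.6 gap 0.023996658854148527
slide [-0.005 -0.031 -0.051] turn [-0.05   0.06  -0.036]
-25 ridge z 54.4 lat 0.2
-19 ridge z 54.3 lat -0.0
-13 ridge z 54.5 lat 0.0
-7 ridge z 54.3 lat 0.1
-1 ridge z 54.3 lat -0.0
5 ridge z 54.3 lat 0.1
11 ridge z 54.2 lat 0.3
17 ridge z 54.2 lat 0.1
23 ridge z 53.6 lat 0.2
```

>>> {"name": "arm_command", "arguments": {"plan": [{"slide":[-0.1,-0.25,-0.08],"angular":[-0.1,0.05,-0.04],"hand":1},{"slide":[-0.1,-0.25,-0.11],"angular":[-0.1,0.05,-0.04],"hand":1},{"slide":[-0.1,-0.25,-0.13],"angular":[-0.1,0.05,-0.04],"hand":1},{"slide":[-0.1,-0.25,-0.13],"angular":[-0.1,0.05,-0.04],"hand":1}]}}

```text
clock: 16.53
position: [0.5062, 0.0616, -0.0032]
ee_rot: [[0.19, 0.982, 0.003], [0.982, -0.19, 0.004], [0.005, 0.003, -1.0]]
contact_force: [-2.4, 10.2, 13.8]
finger_gap: 0.0244
```

```bash
python3 st.py -5.3 40
```

```text
t 16.5333 along -4.63 lat -0.20 up 0.75 mm F along 9.5 lat 4.3 z 13.8 gap 0.024402695351632205
slide [-0.013 -0.025 -0.03 ] turn [-0.048  0.039 -0.033]
```

>>> {"name": "arm_command", "arguments": {"plan": [{"slide":[-0.08,-0.24,-0.08],"angular":[-0.06,0.04,-0.03],"hand":1},{"slide":[-0.07,-0.2,-0.07],"angular":[-0.06,0.04,-0.03],"hand":1},{"slide":[-0.06,-0.16,-0.06],"angular":[-0.06,0.04,-0.03],"hand":1},{"slide":[-0.05,-0.13,-0.05],"angular":[-0.06,0.04,-0.03],"hand":1},{"slide":[-0.05,-0.1,-0.05],"angular":[-0.06,0.04,-0.03],"hand":1},{"slide":[-0.04,-0.07,-0.05],"angular":[-0.06,0.04,-0.03],"hand":1},{"slide":[-0.04,-0.07,-0.05],"angular":[-0.06,0.04,-0.03],"hand":1}]}}

```text
clock: 17.12
position: [0.5064, 0.063, -0.0031]
ee_rot: [[0.19, 0.982, 0.001], [0.982, -0.19, 0.003], [0.003, 0.0, -1.0]]
contact_force: [-0.7, 6.6, 6.3]
finger_gap: 0.0243
```

```bash
python3 st.py 0 40
```

```text
t 17.1167 along -3.27 lat -0.09 up 0.89 mm F along 6.3 lat 2.0 z 6.3 gap 0.02429594701557962
slide [ 0.022  0.129 -0.036] turn [-0.035  0.009 -0.028]
```

>>> {"name": "arm_command", "arguments": {"plan": [{"slide":[-0.03,-0.1,-0.05],"angular":[-0.05,0.01,-0.03],"hand":1},{"slide":[-0.03,-0.07,-0.05],"angular":[-0.05,0.01,-0.03],"hand":1},{"slide":[-0.02,-0.04,-0.05],"angular":[-0.05,0.01,-0.03],"hand":1},{"slide":[-0.01,-0.01,-0.05],"angular":[-0.05,0.01,-0.03],"hand":1},{"slide":[0,0.02,-0.05],"angular":[-0.05,0.01,-0.03],"hand":1},{"slide":[0,0.05,-0.05],"angular":[-0.05,0.01,-0.03],"hand":1},{"slide":[0,0.05,-0.05],"angular":[-0.05,0.01,-0.03],"hand":1}]}}

```text
clock: 17.7
position: [0.5068, 0.0655, -0.0032]
ee_rot: [[0.192, 0.981, -0.0], [0.981, -0.192, 0.001], [0.001, -0.0, -1.0]]
contact_force: [-2.0, 3.3, 5.9]
finger_gap: 0.0245
```

```bash
python3 st.py 0 40
```

```text
t 17.7 along -0.74 lat 0.00 up 0.84 mm F along 2.8 lat 2.6 z 5.9 gap 0.02450006260304135
slide [ 0.006  0.029 -0.034] turn [-0.01  -0.003 -0.011]
```

>>> {"name": "arm_command", "arguments": {"plan": [{"slide":[-0.01,-0.02,-0.04],"angular":[-0.02,0,-0.01],"hand":1},{"slide":[-0.01,0.01,-0.04],"angular":[-0.02,0,-0.01],"hand":1},{"slide":[0,0.03,-0.04],"angular":[-0.02,0,-0.01],"hand":1},{"slide":[0,0.05,-0.04],"angular":[-0.02,0,-0.01],"hand":1},{"slide":[0,0.07,-0.04],"angular":[-0.02,0,-0.01],"hand":1},{"slide":[0,0.07,-0.04],"angular":[-0.02,0,-0.01],"hand":1}]}}

```text
clock: 18.2
position: [0.5069, 0.0665, -0.0032]
ee_rot: [[0.192, 0.981, -0.001], [0.981, -0.192, -0.001], [-0.001, -0.0, -1.0]]
contact_force: [-2.2, 0.9, 8.4]
finger_gap: 0.0243
```

```bash
python3 st.py 0 40
```

```text
t 18.2 along 0.31 lat 0.03 up 0.82 mm F along 0.5 lat 2.3 z 8.4 gap 0.02428565155159118
slide [-0.001 -0.012 -0.033] turn [ 0.01  -0.007 -0.001]
```

>>> {"name": "arm_command", "arguments": {"plan": [{"slide":[0,0.04,-0.03],"angular":[0.01,0,0],"hand":1},{"slide":[0.01,0.08,-0.03],"angular":[0.01,0,0],"hand":1},{"slide":[0.01,0.1,-0.03],"angular":[0.01,0,0],"hand":1},{"slide":[0.01,0.1,-0.03],"angular":[0.01,0,0],"hand":1}]}}

```text
clock: 18.53
position: [0.507, 0.0666, -0.0032]
ee_rot: [[0.193, 0.981, -0.001], [0.981, -0.193, -0.002], [-0.002, -0.001, -1.0]]
contact_force: [-2.4, -1.5, 7.5]
finger_gap: 0.0243
```

```bash
python3 st.py 0 40
```

```text
t 18.5333 along 0.37 lat 0.01 up 0.85 mm F along -1.9 lat 2.1 z 7.5 gap 0.024283103225538647
slide [-0.002 -0.015 -0.034] turn [ 0.023 -0.016  0.008]
```

>>> {"name": "arm_command", "arguments": {"newtons": 20, "plan": [{"slide":[0,0,-0.02],"angular":[0,0,0],"hand":1},{"slide":[0,0,-0.01],"angular":[0,0,0],"hand":1},{"slide":[0,0,0],"angular":[0,0,0],"hand":0.38},{"slide":[0,0,0],"angular":[0,0,0],"hand":0.3},{"slide":[0,0,0],"angular":[0,0,0],"hand":0.2},{"slide":[0,0,0],"angular":[0,0,0],"hand":0.1},{"slide":[0,0,0],"angular":[0,0,0],"hand":0},{"slide":[0,0,0],"angular":[0,0,0],"hand":0},{"slide":[0,0,0],"angular":[0,0,0],"hand":0}]}}

```text
clock: 19.28
position: [0.5069, 0.0664, -0.0033]
ee_rot: [[0.193, 0.981, -0.002], [0.981, -0.193, -0.002], [-0.003, -0.001, -1.0]]
contact_force: [-0.2, 0.0, -0.6]
finger_gap: 0.043
```

```bash
python3 st.py 0 40
```

```text
t 19.2833 along 0.14 lat 0.07 up 0.74 mm F along -0.0 lat 0.2 z -0.6 gap 0.04297053975784285
slide [ 0.002 -0.006 -0.029] turn [ 0.026 -0.018  0.01 ]
```

Released with no contact forces. Retreat straight up and check.

>>> {"name": "arm_command", "arguments": {"plan": [{"slide":[0,0,0.3],"angular":[0,0,0],"hand":0},{"slide":[0,0,0.8],"angular":[0,0,0],"hand":0},{"slide":[0,0,1.5],"angular":[0,0,0],"hand":0},{"slide":[0,0,2.3],"angular":[0,0,0],"hand":0},{"slide":[0,0,3.1],"angular":[0,0,0],"hand":0},{"slide":[0,0,4],"angular":[0,0,0],"hand":0},{"slide":[0,-0.5,5],"angular":[0,0,0],"hand":0},{"slide":[0,-1,6],"angular":[0,0,0],"hand":0},{"slide":[0,-1,6],"angular":[0,0,0],"hand":0},{"slide":[0,-1,6],"angular":[0,0,0],"hand":0}]}}

```text
clock: 20.12
position: [0.5086, 0.0408, 0.1492]
ee_rot: [[0.196, 0.981, 0.003], [0.981, -0.196, 0.0], [0.001, 0.003, -1.0]]
contact_force: [-0.5, 0.5, -1.2]
finger_gap: 0.0426
```

```bash
python3 st.py 0 40
python3 - <<'E'
from h import *
c,im,D=grab('wrist','w9'); P=cloud(c,D); hsv=cv2.cvtColor(im,cv2.COLOR_RGB2HSV)
a=np.radians(78.9); d=np.array([np.cos(a),np.sin(a),0]); n=np.array([-d[1],d[0],0]); q=P-[.507,.0667,0]
A=q@d*1000;N=q@n*1000;Z=P[...,2]*1000
o=(abs(A)<90)&(abs(N)<40)&(cv2.inRange(hsv,(5,150,90),(28,255,255))>0)&(Z>45)
print('orange',np.percentile(A[o&(A>0)],[1,99]),'brass',np.percentile(A[o&(A<0)],[1,99]),np.percentile(N[o&(A>0)],[1,99]))
bl=(cv2.inRange(hsv,(105,120,60),(122,255,255))>0)&(abs(N)<16)&(abs(A)<60)&(Z>35)
print('blue along',np.percentile(A[bl],[0.5,99.5]))
for x in range(-25,28,6):
    k=bl&(abs(A-x)<3)
    if k.sum()>10: print(x,'ridge z',np.percentile(Z[k],97).round(1),'lat',np.percentile(N[k],[1,99]).mean().round(1))
ys,xs=np.nonzero(bl); cy,cx=int(ys.mean()),int(xs.mean()); print(cy,cx)
cv2.imwrite('pics/c9.png',cv2.resize(im[max(0,cy-90):cy+90,max(0,cx-120):cx+120],(800,600),interpolation=cv2.INTER_CUBIC)[...,::-1])
E
```

```text
t 20.1167 along -24.65 lat -6.53 up 153.22 mm F along 0.4 lat 0.6 z -1.2 gap 0.042609321456552746
slide [-0.067  1.018 -6.129] turn [-0.005  0.035  0.037]
orange [31.37910843 46.90558414] brass [-33.15622914 -29.86315279] [-14.53200339  14.7211066 ]
blue along [-28.91581847  29.81585042]
-25 ridge z 54.1 lat 0.0
-19 ridge z 54.3 lat -0.2
-13 ridge z 54.4 lat -0.3
-7 ridge z 54.3 lat -0.4
-1 ridge z 54.3 lat -0.5
5 ridge z 54.2 lat -0.1
11 ridge z 54.2 lat -0.2
17 ridge z 54.4 lat -0.2
23 ridge z 54.3 lat -0.3
181 279
```

View pics/c9.png

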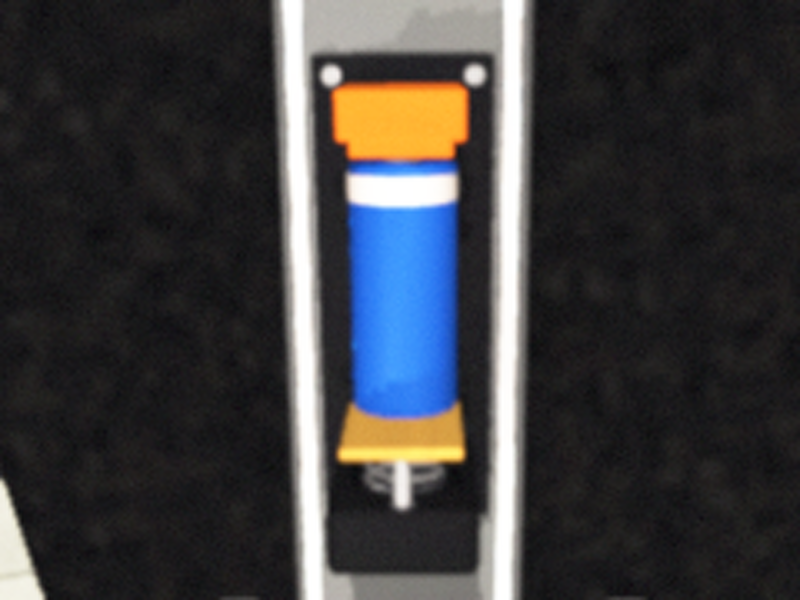

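Cell lies level and centred, its button under the orange lip (crop ~(402,160)) and the brass plate pressed back against its flat end (~(402,415)). The robot is clear, so I'm handing in.

```bash
python3 -c "
from h import *
print(r.job_done())"
```

```text
the job is handed in; nothing more can be done
None
```

The blue cell is loaded in the charger and the job is handed in at about 20 s on the robot's clock. I pressed it back about 12 mm against the spring (10–11 N) and lowered it past the lip. I then eased it forward in small steps until the button met the end wall, and let go.

**Last checks**
- The camera shows the cell level and within about 0.5 mm of centre. The body ends about 1.5 mm short of the lip edge, so the button is under the lip and against the wall.
- The brass plate is pressed back about 7 mm, which is what it should be when the cell is home.
- With the hand open there was no contact force, and the hand then moved about 150 mm clear.

**What failed or disagreed**
- **Missed first grasp:** the fingers ended about 26 mm short of the reported tool point. They shut on top of the cell in its rest, pressing about 25 N, but the cell did not move. I corrected the height and the second grasp held.
- **Force while seating:** the total force at the wrist peaked at about 19 N in the readings between moves, close to the 20 N limit. It came from a sideways drift of 1–2 mm that set the cell on one side of the saddles. Peaks during the moves were not recorded.
- **Height reading:** the camera reads the seated cell 1.3 mm high, but also reads the lip 0.8 to 1.1 mm high. The tool reading was 0.75 mm high. I took the cell as seated because it stopped on the saddles.
- **Bystanders:** I did not measure the bottles, tube and case again at the end. No planned path came near them, and no unexpected contact showed up.

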